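Find the socket that fits the slab clamp's nut

ROBOT

A 6-joint arm with a two-finger parallel gripper is mounted at the origin on the work surface. World frame = base frame: x ahead of the robot, y to its left, z up, the work surface at z = 0. Lengths are in mm, angles in rad, forces in N, time in s.
With the tool pointing down it reaches from about 250 to 775 mm from the base axis. Payload 8.9 kg.
Tool frame: the origin (TCP) lies on the front face of the gripper's body, between the roots of the fingers; the fingertips stand 73 mm ahead of it and the grasp point (between the pads) lies 54 mm ahead of it; z points along the fingers, y is the line along which they close (so a half turn about z gives the same grasp; the last joint's range is limited). The gripper opens to 85 mm and grips with 20 to 120 N. Pads are 22 mm wide; open, the fingers measure 114 mm over their backs; the gripper's body (76 mm by 85 mm) begins 54 mm behind the grasp point. The pads swing forward as they close: fully open they stand 13 mm farther back than shut.
Start: joints at [-1.366, 0.291, -0.153, 1.127, 0, 1.431], TCP at [176.962, -494.276, 303.905] pointing down, gripper open.
Joint ranges: [-2.52, 2.52], [-0.91, 1.74], [-1.3, 1.37], [-1.96, 2.02], [-1.52, 1.47], [-3.14, 3.14]. Speed limits (rad/s): [2.22, 2.22, 2.79, 3.14, 3.14, 3.14].

INTERFACE

Orientations are given as a unit quaternion [w, x, y, z].
In Python, from bench import ctrl gives the robot as it stands.
- The arm moves only by the tool move_arm, never from a script. Its arguments are lists of equal length, an entry for each row: "twist": the turn, a rotation vector about the tool's x, y, z as a fraction of full scale, a list of three; "slide": the shift along the tool's x, y, z as a fraction of full scale, a list of three; "jaw": the closure, from 0 (fully open) to 1 (shut). A call has 1 to 5 rows; each row shifts and turns the commanded pose from where the row before left it, along the tool's axes as they then stand; what a row does not reach is not made up. Full scale, the value 1, is 0.03 m for a shift and 5 degrees for a turn. A row lasts 1/12 s, in which the tool goes at most 41.7 mm and 7.16 degrees, less where a joint would pass 70% of its speed; a pose out of reach is approached as far as the arm can. A call with a number of a shift or a turn outside -1 to 1 is refused whole. A call with a gripper value outside its range is refused whole. The fingers move at their own pace and stop on an object; "force" is the grip in N (left out, the last holds). Time passes only in rows, so rows that do not move let the fingers close. It gives the time, the measured TCP pose, the force, the opening and the grip force at its end, in the units of the state.
- ctrl.observe(): the state, without advancing time (a new reading comes with each control period).
- ctrl.get_image(name): name is "scene" or "side" or "wrist"; returns the picture (420x560x3 uint8, blue, green, red); there is no depth.
- ctrl.camera_info(name): a dict with "fx", "fy", "cx", "cy" (pixels), "dist_coeffs" ([k1, k2, p1, p2, k3] as OpenCV has them; the pictures are not rectified), "R" (3x3) and "t" (3): a world point X has camera coordinates R X + t. Camera axes: x right, y down, z forward; pixel columns grow to the right and rows downward; lengths in mm; the calibration is good to about 2 mm. A picture is of the moment at which its call begins: read the wrist's pose just before it. camera_info takes no time and is no camera call; for the wrist camera it gives the pose at the moment of the call.
- ctrl.finish_job(): hands the job in; it is judged then, once.
The state is a dict: "t": time; "joint_positions": joint angles; "qd": joint speeds; "effort": joint torques, N m; "eef_pos": TCP position; "orientation": TCP orientation; "ft_force": force on the tool from outside, world axes, zero at the start; "wrist_torque": the same for the moment, N m; "width": opening from 0.0 (shut) to 1.0 (fully open); "grip_force": force on a finger pad.
Only numpy, scipy, OpenCV 4.12 (cv2) and the standard library are available. Lean on these libraries where they do the work, as an engineer would, in place of code of your own. Each camera call takes 0.05 s, during which the arm holds its last target. There are 200 camera calls.

TASK

One of the three blue strap clamps holds the white marble slab: try the sockets on its brass nut until you find the one that goes fully home (one too small stops on the nut, one too big stops on the yellow guard cup round it). Stand the unwanted sockets upright on the grey mat, leave the mason's mallet, chisel and rosette where they are, and finish while still gripping the fitting socket, upright and fully down over the nut on the washer: do not let go of it.

Things in the scene. Friction and masses are not known exactly. Their poses are not given: they have to be found in the camera images.
- socket_small: steel socket, red band, mouth down on the mat. Origin: centre of its mouth (underside), z up. Round skirt 30 mm outside, 0 to 40 mm high; above it a square adapter to grip, 20 x 20 mm, 40 to 81 mm high, flats facing body x and y. Hex hole 20 mm across flats, 24 mm deep, open below, two flats facing body +x and -x. About 0.18 kg.
- socket_medium: steel socket, yellow band, mouth down on the mat. Origin: centre of its mouth (underside), z up. Round skirt 37 mm outside, 0 to 40 mm high; above it a square adapter to grip, 20 x 20 mm, 40 to 81 mm high, flats facing body x and y. Hex hole 26 mm across flats, 24 mm deep, open below, two flats facing body +x and -x. About 0.22 kg.
- socket_large: steel socket, green band, mouth down on the mat. Origin: centre of its mouth (underside), z up. Round skirt 45 mm outside, 0 to 40 mm high; above it a square adapter to grip, 20 x 20 mm, 40 to 81 mm high, flats facing body x and y. Hex hole 32 mm across flats, 24 mm deep, open below, two flats facing body +x and -x. About 0.27 kg.
- clamp_a: fixed: blue strap 160 x 56 mm along its x. Origin: on the table, on its stud's axis, z up. Washer top at 55 mm height; on it a brass hex nut up to 71 mm, two flats facing body +x and -x, not turning; stud end at 75 mm; yellow guard cup round the nut, 55 to 67 mm. Nuts are 18, 24, 30 mm across flats (cup bores 34, 41, 49), one on each clamp, which is not told. Any clamp may be at the slab.
- clamp_b: like clamp_a (same sizes and frame), another nut.
- clamp_c: like clamp_a (same sizes and frame), another nut.
- clamp_place (a point): a point on the table 25 mm outside the near edge of the slab. The clamp whose origin is within 8 mm of it is the one that holds the slab; the other two stand more than 150 mm away.
- slab: white marble slab, fixed, 200 x 220 x 40 mm. Origin: centre of its underside. On fit: the right socket has 1 mm play all round on the nut and goes down to the washer only with its flats parallel to the nut's within about 7 degrees; a smaller one stops on the nut or stud, a larger one on the cup's rim.
- mat: grey rubber mat, fixed, 140 x 320 x 4 mm, long side along its y. Origin: centre of its underside. The sockets stand on it in a row along y about 100 mm apart, in any order.
- mallet: bystander: small wooden mallet standing on its head, 72 mm across, 125 mm high. Origin: centre of its underside.
- chisel: bystander: stone chisel lying flat along its x, 130 mm long, 14 mm high. Origin: under its middle.
- rosette: bystander: carved marble rosette, 70 mm across, 24 mm high. Origin: centre of its underside.

How it is judged (in metres and radians):
At the end, for the whole second after the job is handed in: One socket is home on the nut of the slab's clamp (only the fitting one can be): mouth at most 4 mm above the washer, within 9 mm of clamp_place, upright within 0.1 rad, at rest, gripped (over 1.5 N); the other two stand upright (0.12 rad), at rest, centred within the mat (((height (world z) of socket_small between 0.051 and 0.059 m and horizontal distance between socket_small and clamp_place below 0.009 m and angle between socket_small's own z axis and vertical below 0.1 rad and linear speed of each of socket_small, socket_medium, socket_large below 0.02 m/s and contact force between the fingers and socket_small above 1.5 N and angle between each of socket_medium, socket_large's own z axis and vertical below 0.12 rad and height (world z) of socket_medium between -0.003 and 0.008 m and x of socket_medium in the frame of mat between -0.07 and 0.07 m and y of socket_medium in the frame of mat between -0.16 and 0.16 m and height (world z) of socket_large between -0.003 and 0.008 m and x of socket_large in the frame of mat between -0.07 and 0.07 m and y of socket_large in the frame of mat between -0.16 and 0.16 m) or (height (world z) of socket_medium between 0.051 and 0.059 m and horizontal distance between socket_medium and clamp_place below 0.009 m and angle between socket_medium's own z axis and vertical below 0.1 rad and linear speed of each of socket_medium, socket_small, socket_large below 0.02 m/s and contact force between the fingers and socket_medium above 1.5 N and angle between each of socket_small, socket_large's own z axis and vertical below 0.12 rad and height (world z) of socket_small between -0.003 and 0.008 m and x of socket_small in the frame of mat between -0.07 and 0.07 m and y of socket_small in the frame of mat between -0.16 and 0.16 m and height (world z) of socket_large between -0.003 and 0.008 m and x of socket_large in the frame of mat between -0.07 and 0.07 m and y of socket_large in the frame of mat between -0.16 and 0.16 m) or (height (world z) of socket_large between 0.051 and 0.059 m and horizontal distance between socket_large and clamp_place below 0.009 m and angle between socket_large's own z axis and vertical below 0.1 rad and linear speed of each of socket_large, socket_small, socket_medium below 0.02 m/s and contact force between the fingers and socket_large above 1.5 N and angle between each of socket_small, socket_medium's own z axis and vertical below 0.12 rad and height (world z) of socket_small between -0.003 and 0.008 m and x of socket_small in the frame of mat between -0.07 and 0.07 m and y of socket_small in the frame of mat between -0.16 and 0.16 m and height (world z) of socket_medium between -0.003 and 0.008 m and x of socket_medium in the frame of mat between -0.07 and 0.07 m and y of socket_medium in the frame of mat between -0.16 and 0.16 m))); the arm keeps its last pose, push and grip.
It fails at once if the mallet is moved more than 25 mm (distance of mallet from where it was at the start of the episode above 0.025 m).
It fails at once if the chisel is moved more than 25 mm (distance of chisel from where it was at the start of the episode above 0.025 m).
It fails at once if the rosette is moved more than 25 mm (distance of rosette from where it was at the start of the episode above 0.025 m).
It also fails if it takes over 72 s, if anything falls off the work surface, if the arm or the gripper's body presses on something with over 40 N, if the wrist force passes 120 N, or if a joint passes its speed limit or range.

## Working session

There is one attempt and no reset: what is moved stays moved. The work goes in short steps, Python scripts to look and compute and a tool call to move; the robot and the scene stay as the last step left them, time stands still between calls to the robot, and variables do not carry over. Pictures are saved under pics/ and viewed, at most 10 in all, crops included, and the job is handed in when it is done.

Besides the shell and the picture viewer there is one more tool, called after ">>>" by a JSON object that holds its "name" and its "arguments". move_arm: Moves the arm, as the interface text tells. Its arguments: {"type":"object","properties":{"twist":{"type":"array"},"slide":{"type":"array"},"jaw":{"type":"array"},"force":{"type":"number"}},"required":["twist","slide","jaw"]}

```bash
ls; mkdir -p pics; python3 - <<'E'
from bench import ctrl
import cv2
s=ctrl.observe(); print(s)
for n in("scene","side","wrist"):
    im=ctrl.get_image(n); cv2.imwrite(f"pics/{n}0.png",im)
    print(n,ctrl.camera_info(n))
E
```

```text
pics
{'t': 0.0, 'joint_positions': array([-1.36629279e+00,  2.91267494e-01, -1.54109822e-01,  1.12669598e+00,
        4.57486374e-06,  1.43148526e+00]), 'qd': array([-0.00088945, -0.00058513,  0.00010001, -0.00124629, -0.00054135,
        0.00069324]), 'effort': array([-1.55839694e-03, -5.37142575e+01,  3.31369400e+01,  1.60560803e-02,
       -2.25992740e-04, -3.91091399e-07]), 'eef_pos': array([ 176.89791383, -493.94340307,  303.34504492]), 'orientation': array([-6.38222278e-04,  9.85260092e-01,  1.71061810e-01, -1.85223671e-05]), 'ft_force': array([ 0.68564275, -0.43732488,  0.05180509]), 'wrist_torque': array([ 0.02875648, -0.03726685,  0.00149622]), 'grip_force': 0.0, 'width': 0.9960170106229451}
scene {'fx': 492.9344943065061, 'fy': 492.9344943065061, 'cx': 276.417023845928, 'cy': 203.53728862167642, 'dist_coeffs': array([-0.1507522,  0.       ,  0.       ,  0.       ,  0.       ]), 'R': array([[ 0.18159336,  0.98330365,  0.01173823],
       [ 0.75149618, -0.13106524, -0.6465875 ],
       [-0.63425338,  0.12623723, -0.76274951]]), 't': array([-123.06492818, -438.35500664, 1707.4
[... 162 characters left out ...]
   ,  0.        ,  0.        ,  0.        ]), 'R': array([[-0.99765106, -0.06670987,  0.01556165],
       [-0.04632483,  0.48968784, -0.87066631],
       [ 0.05046169, -0.86934206, -0.49162791]]), 't': array([ 603.91047338,   46.96052089, 1508.48692777])}
wrist {'fx': 366.16751353675426, 'fy': 366.16751353675426, 'cx': 277.73051998357926, 'cy': 205.6283634278495, 'dist_coeffs': array([-0.01235852,  0.        ,  0.        ,  0.        ,  0.        ]), 'R': array([[ 3.35821037e-01, -9.41925810e-01, -7.37678731e-08],
       [-8.96524897e-01, -3.19634455e-01,  3.06719617e-01],
       [-2.88907147e-01, -1.03002834e-01, -9.51799914e-01]]), 't': array([-525.33379594,  -37.76590739,  379.85250376])}
```

View pics/scene0.png

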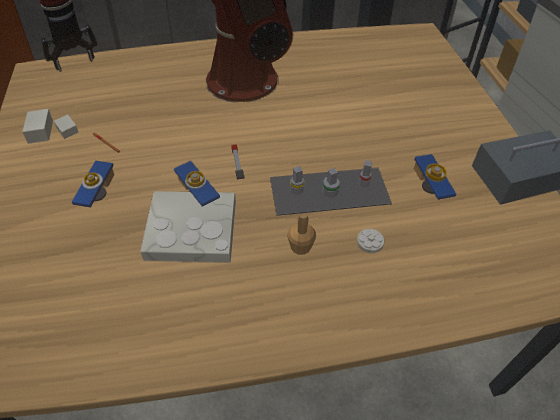

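View pics/side0.png

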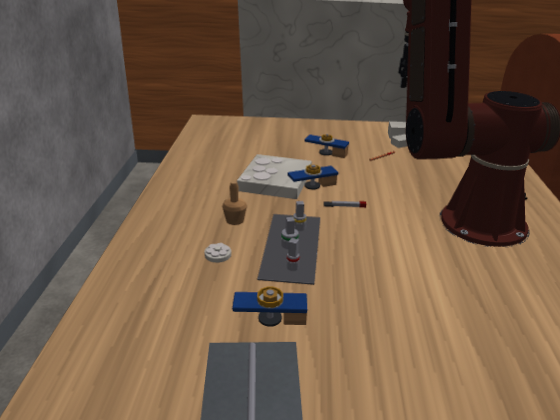

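The scene picture shows the sockets at about (297,178) yellow, (331,181) green and (366,171) red. The slab's clamp nut is at (195,181), with the other clamps at (92,181) and (436,172). The mallet is at (302,237), the rosette at (370,240) and the chisel at (238,162). The side picture shows the same layout.

```bash
cat > h.py <<'E'
from bench import ctrl
import cv2, numpy as np
from scipy.spatial.transform import Rotation as Ro
def ray(ci,uv):
    K=np.array([[ci['fx'],0,ci['cx']],[0,ci['fy'],ci['cy']],[0,0,1]])
    p=cv2.undistortPoints(np.array([[uv]],float),K,np.array(ci['dist_coeffs']))[0,0]
    return -ci['R'].T@ci['t'], ci['R'].T@np.array([p[0],p[1],1])
def onz(ci,uv,z):
    c,d=ray(ci,uv); return c+d*(z-c[2])/d[2]
def tri(obs):
    A=np.zeros((3,3));b=np.zeros(3)
    for ci,uv in obs:
        c,d=ray(ci,uv); d/=np.linalg.norm(d); P=np.eye(3)-np.outer(d,d); A+=P;b+=P@c
    return np.linalg.solve(A,b)
def blobs(im,lo,hi,amin=6,roi=None):
    h=cv2.cvtColor(im,cv2.COLOR_BGR2HSV); m=cv2.inRange(h,lo,hi)
    n,l,s,c=cv2.connectedComponentsWithStats(m)
    return [(c[i].round(1).tolist(),int(s[i,4]),s[i,:4].tolist()) for i in range(1,n) if s[i,4]>=amin],m
def proj(ci,X):
    K=np.array([[ci['fx'],0,ci['cx']],[0,ci['fy'],ci['cy']],[0,0,1]])
    return cv2.projectPoints(np.array([X],float),cv2.Rodrigues(ci['R'])[0],ci['t'],K,np.array(ci['dist_coeffs']))[0][0,0]
E
python3 - <<'E'
from h import *
ci=ctrl.camera_info("scene"); im=cv2.imread("pics/scene0.png")
for n,lo,hi in(("blue",(105,120,50),(125,255,255)),("brass",(15,120,90),(32,255,255)),("green",(50,80,40),(95,255,255)),("red",(0,150,80),(6,255,255))):
    b,_=blobs(im,lo,hi); print(n,[x for x in b if 60<x[0][0]<470 and 130<x[0][1]<215])
for nm,uv,z in (("med top",(297.5,170),83),("large top",(333,172),83),("small top",(367,164),83),("nutA",(92,180),73),("nutS",(195.5,180),73),("nutC",(435.5,172),73),("mallet base",(302,245),0),("malletTop",(303,216),125),("rosette",(370,240),20),
 ("chis1",(235,146),7),("chis2",(240,177),7)): print(nm,onz(ci,uv,z).round())
# mat corners / slab corners
for uv in((270,178),(384,169),(390,203),(278,213)): print("mat",onz(ci,uv,4).round())
for uv in((150,192),(236,193),(233,249),(143,249)): print("slab",onz(ci,uv,40).round())
E
```

```text
blue [([424.4, 161.5], 204, [415, 155, 22, 20]), ([100.6, 167.7], 211, [90, 161, 22, 18]), ([184.8, 169.8], 216, [174, 162, 24, 21]), ([441.7, 188.1], 328, [425, 176, 31, 23]), ([204.4, 192.8], 325, [189, 181, 30, 23]), ([84.5, 195.5], 293, [72, 185, 27, 20])]
brass [([417.4, 169.7], 43, [414, 162, 8, 14]), ([436.6, 170.7], 153, [426, 164, 21, 15]), ([194.9, 177.0], 110, [187, 171, 17, 14]), ([90.2, 177.9], 76, [84, 173, 15, 11]), ([295.3, 185.5], 26, [290, 182, 12, 6])]
green [([330.2, 188.2], 30, [323, 184, 16, 7])]
red [([98.2, 136.6], 11, [96, 135, 5, 4]), ([234.0, 146.6], 21, [232, 145, 5, 5]), ([362.1, 178.0], 10, [360, 176, 6, 4])]
med top [550.  79.  83.]
large top [573. 171.  83.]
small top [560. 270.  83.]
nutA [ 481. -466.   73.]
nutS [ 531. -190.   73.]
nutC [611. 453.  73.]
mallet base [733.  56.   0.]
malletTop [738.  50. 125.]
rosette [762. 225.  20.]
chis1 [348. -66.   7.]
chis2 [478. -68.   7.]
mat [493.  16.   4.]
mat [514. 349.   4.]
mat [641. 323.   4.]
mat [623.  14.   4.]
slab [ 522. -316.   40.]
slab [565. -89.  40.]
slab [ 743. -119.   40.]
slab [ 706. -337.   40.]
```

View pics/wrist0.png

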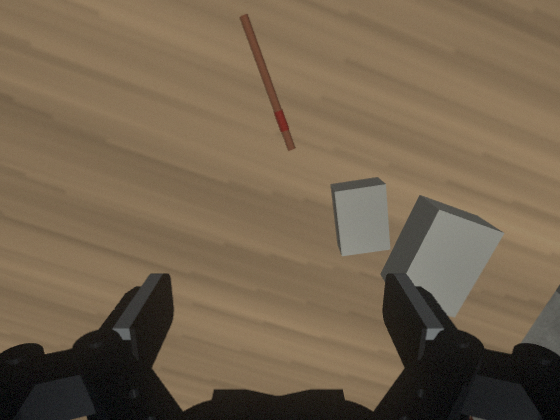

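The wrist picture shows two grey blocks and a pencil, and the fingers along the bottom; nothing there is in the task. Image right is tool y and image up is tool x.

```bash
cat >> h.py <<'E'
def pose():
    s=ctrl.observe(); q=s['orientation']; R=Ro.from_quat([q[1],q[2],q[3],q[0]]).as_matrix(); return s['eef_pos'],R,s
def plan(xyz,yaw=None):
    """slide in full-scale units (tool axes), twist z units so tool x axis heads along yaw (deg), tool down"""
    p,R,s=pose(); d=R.T@(np.array(xyz)-p)/30
    y0=np.degrees(np.arctan2(R[1,0],R[0,0])); out=dict(t=round(s['t'],2),p=p.round(1).tolist(),yaw=round(y0,1),slide=d.round(2).tolist(),q6=round(s['joint_positions'][5],2))
    Rt=Ro.from_euler('z',y0 if yaw is None else yaw,degrees=True).as_matrix()@np.diag([1,-1,-1.])
    out['twist']=(np.degrees(Ro.from_matrix(R.T@Rt).as_rotvec())/5).round(2).tolist()
    print(out)
E
python3 - <<'E'
from h import *
ci=ctrl.camera_info("wrist"); p,R,s=pose()
c=-ci['R'].T@ci['t']; print("cam in tool",R.T@(c-p), "optical axis tool",R.T@ci['R'][2])
sc=ctrl.camera_info("scene")
for a,b in(((184.8,169.8),(204.4,192.8)),):
    A=onz(sc,a,52);B=onz(sc,b,52);print(A,B,np.degrees(np.arctan2(*(B-A)[1::-1])))
for n,top,zz in(("med",(295.3,185.5),30),("large",(330.2,188.2),30),("small",(362.1,178),30)): print(n,onz(sc,top,zz).round())
plan((480,-210,300),20)
E
```

```text
cam in tool [ 79.84385993   0.6204348  -69.64666564] optical axis tool [-3.06855458e-01  5.21319773e-04  9.51755986e-01]
[ 466.99903687 -217.30293422   52.        ] [ 560.62855678 -171.38650625   52.        ] 26.12358438885843
med [557.  74.  30.]
large [583. 166.  30.]
small [561. 263.  30.]
{'t': 0.15, 'p': [176.9, -494.0, 303.5], 'yaw': np.float64(19.7), 'slide': [12.7, -5.51, 0.12], 'q6': np.float64(1.43), 'twist': [-0.01, -0.0, -0.06]}
```

>>> {"name": "move_arm", "arguments": {"twist": [[0, 0, 0], [0, 0, 0], [0, 0, 0], [0, 0, 0], [0, 0, 0]], "slide": [[0.92, -0.37, 0.1], [0.92, -0.37, 0.1], [0.92, -0.37, 0.1], [0.92, -0.37, 0.1], [0.92, -0.37, 0.1]], "jaw": [0, 0, 0, 0, 0], "force": 40}}

```text
t: 0.57
eef_pos: [288.9, -394.4, 288.6]
orientation: [-0.0, 0.985, 0.171, -0.0]
ft_force: [0.4, -0.0, -0.7]
width: 0.999
grip_force: 0.0
```

>>> {"name": "move_arm", "arguments": {"twist": [[0, 0, 0], [0, 0, 0], [0, 0, 0], [0, 0, 0], [0, 0, 0]], "slide": [[0.92, -0.37, 0.1], [0.92, -0.37, 0.1], [0.92, -0.37, 0.1], [0.92, -0.37, 0.1], [0.92, -0.37, 0.1]], "jaw": [0, 0, 0, 0, 0]}}

```text
t: 0.98
eef_pos: [400.3, -295.5, 273.7]
orientation: [-0.0, 0.985, 0.171, -0.0]
ft_force: [0.5, -1.0, -0.2]
width: 0.999
grip_force: 0.0
```

>>> {"name": "move_arm", "arguments": {"twist": [[0, 0, 0], [0, 0, 0], [0, 0, 0], [0, 0, 0], [0, 0, 0]], "slide": [[0.92, -0.37, 0.1], [0.92, -0.37, 0.1], [0.92, -0.37, 0.1], [0.92, -0.37, 0.1], [0, 0, 0]], "jaw": [0, 0, 0, 0, 0]}}

```text
t: 1.4
eef_pos: [491.0, -214.6, 261.1]
orientation: [-0.001, 0.985, 0.173, 0.0]
ft_force: [-0.6, 1.6, -0.2]
width: 0.998
grip_force: 0.0
```

```bash
python3 - <<'E'
from h import *
plan((491,-214,261))
ci=ctrl.camera_info("wrist"); im=ctrl.get_image("wrist"); cv2.imwrite("pics/w1.png",im)
u,v=proj(ci,(531,-190,71)); print(u,v)
u,v=int(u),int(v); x0,y0=max(u-80,0),max(v-75,0); c=im[y0:v+75,x0:u+80]; print(x0,y0)
cv2.imwrite("pics/w1c.png",cv2.resize(c,None,fx=4,fy=4,interpolation=cv2.INTER_CUBIC))
E
```

```text
{'t': 1.4, 'p': [491.0, -214.6, 261.1], 'yaw': np.float64(19.9), 'slide': [0.01, -0.02, 0.0], 'q6': np.float64(2.25), 'twist': [-0.02, -0.01, 0.0]}
263.4419303834409 138.42289330398728
183 63
```

View pics/w1c.png

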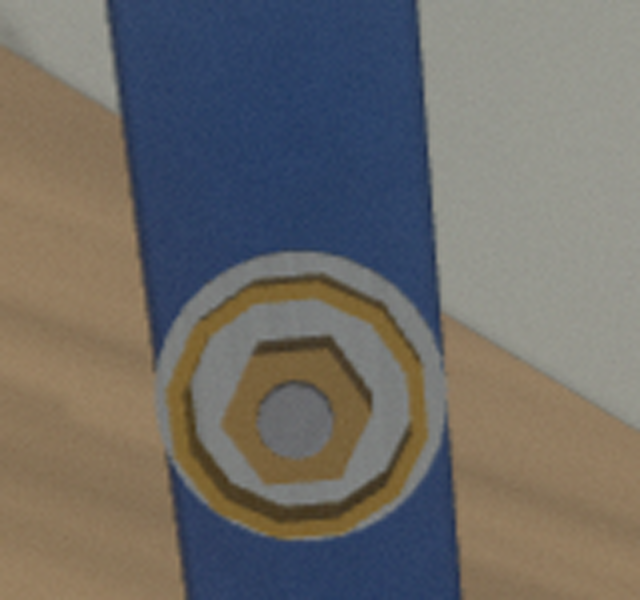

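The crop (origin 183,63, 4x) shows the slab clamp's nut with its stud at about (295,420), nut corners from (222,414) to (370,402), and the cup bore about 220 px wide. That suggests the 24 mm nut, so the medium socket.

```bash
python3 - <<'E'
from h import *
ci=ctrl.camera_info("wrist")
f=lambda u,v:(183+u/4,63+v/4)
P=np.array([onz(ci,f(*c),71)[:2] for c in((222,414),(250,353),(332,350),(370,404),(338,480),(265,483))])
print("centre",P.mean(0).round(1),"stud",onz(ci,f(295,420),75).round(1),"across corners",[np.linalg.norm(P[i]-P[i+3]).round(1) for i in range(3)])
d=P-P.mean(0); a=np.degrees(np.arctan2(d[:,1],d[:,0])); print("corner ang",(a%60).round(1))
for e in(((110,0),(187,600)),((417,0),(460,600))):
    A,B=[onz(ci,f(*x),52) for x in e]; print("strap edge",np.degrees(np.arctan2(*(A-B)[1::-1])))
c=[onz(ci,f(*x),67)[:2] for x in((190,400),(412,400))]; print("bore",np.linalg.norm(c[0]-c[1]))
plan((520,77,280),20)
plan((520,77,280),90)
E
```

```text
centre [ 508.7 -193.8] stud [ 508.6 -193.8   75. ] across corners [np.float64(26.7), np.float64(28.0), np.float64(27.4)]
corner ang [49.3 55.6 50.4 58.1 51.3 54.8]
strap edge 24.492078194986767
strap edge 24.652054973364226
bore 40.515444228100705
{'t': 1.45, 'p': [489.5, -215.9, 261.2], 'yaw': np.float64(19.9), 'slide': [4.28, -8.84, -0.62], 'q6': np.float64(2.24), 'twist': [-0.01, 0.0, -0.02]}
{'t': 1.45, 'p': [489.5, -215.9, 261.2], 'yaw': np.float64(19.9), 'slide': [4.28, -8.84, -0.62], 'q6': np.float64(2.24), 'twist': [-0.01, -0.0, -14.02]}
```

>>> {"name": "move_arm", "arguments": {"twist": [[0, 0, 0], [0, 0, 0], [0, 0, 0], [0, 0, 0], [0, 0, 0]], "slide": [[0.45, -0.89, -0.04], [0.45, -0.89, -0.04], [0.45, -0.89, -0.04], [0.45, -0.89, -0.04], [0.45, -0.89, -0.04]], "jaw": [0, 0, 0, 0, 0]}}

```text
t: 1.87
eef_pos: [506.4, -68.8, 268.0]
orientation: [0.0, 0.985, 0.17, -0.0]
ft_force: [0.0, -0.1, -0.5]
width: 0.997
grip_force: 0.0
```

>>> {"name": "move_arm", "arguments": {"twist": [[0, 0, 0], [0, 0, 0], [0, 0, 0], [0, 0, 0], [0, 0, 0]], "slide": [[0.45, -0.89, -0.04], [0.45, -0.89, -0.04], [0.45, -0.89, -0.04], [0.45, -0.89, -0.04], [0.45, -0.89, -0.04]], "jaw": [0, 0, 0, 0, 0]}}

```text
t: 2.28
eef_pos: [525.2, 79.7, 274.0]
orientation: [0.0, 0.985, 0.171, -0.0]
ft_force: [0.5, -0.4, 0.6]
width: 1.001
grip_force: 0.0
```

>>> {"name": "move_arm", "arguments": {"twist": [[0, 0, 0], [0, 0, 0], [0, 0, 0], [0, 0, 0]], "slide": [[0, 0, 0], [0, 0, 0], [0, 0, 0], [0, 0, 0]], "jaw": [0, 0, 0, 0]}}

```text
t: 2.62
eef_pos: [525.3, 77.9, 273.8]
orientation: [0.0, 0.985, 0.17, -0.0]
ft_force: [0.7, -0.3, 1.3]
width: 0.999
grip_force: 0.0
```

```bash
python3 - <<'E'
from h import *
plan((530,77,270))
ci=ctrl.camera_info("wrist"); im=ctrl.get_image("wrist"); cv2.imwrite("pics/w2.png",im)
np.save("ci2.npy",ci,allow_pickle=True)
cv2.imwrite("pics/w2c.png",cv2.resize(im[0:300,100:500],None,fx=2,fy=2,interpolation=cv2.INTER_CUBIC))
E
```

```text
{'t': 2.62, 'p': [525.3, 77.9, 273.8], 'yaw': np.float64(19.6), 'slide': [0.14, 0.08, 0.13], 'q6': np.float64(2.81), 'twist': [0.0, 0.01, 0.0]}
```

View pics/w2c.png

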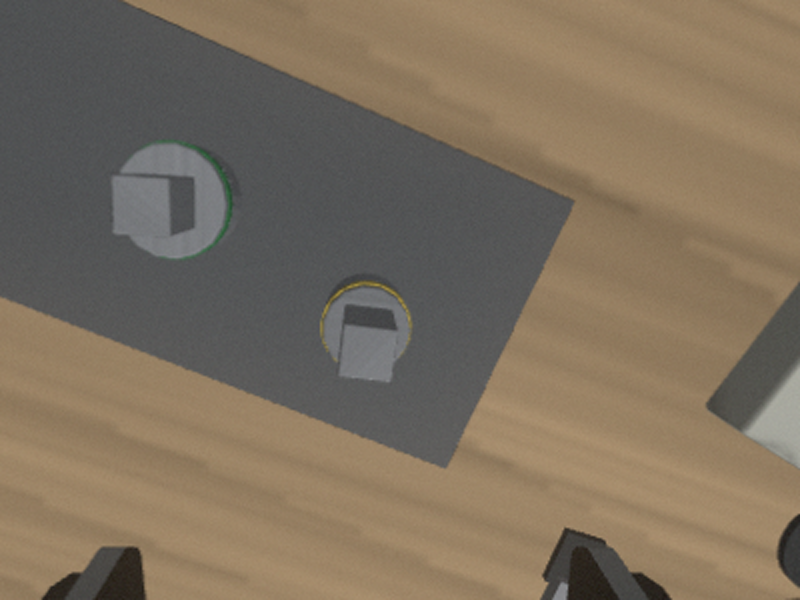

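The crop (origin 100,0, 2x) shows the medium socket's adapter top at corners (342,325), (397,329), (390,382) and (338,376). The large one is at about (142,205). The mat corners at its near end are (574,201) and (446,466).

```bash
python3 - <<'E'
from h import *
ci=np.load("ci2.npy",allow_pickle=True).item()
f=lambda u,v:(100+u/2,v/2)
P=np.array([onz(ci,f(*c),85)[:2] for c in((342,325),(397,329),(391,382),(338,376))]); c=P.mean(0)
print(c.round(1),[np.linalg.norm(P[i]-P[(i+1)%4]).round(1) for i in range(4)])
e=np.roll(P,-1,0)-P; a=np.degrees(np.arctan2(e[:,1],e[:,0]))%90; print("edge ang mod90",a.round(1))
print("skirt",onz(ci,f(366,327),44).round(1))
plan((c[0],c[1],122))
E
```

```text
[544.4  79.4] [np.float64(19.7), np.float64(19.8), np.float64(19.5), np.float64(18.9)]
edge ang mod90 [15.3 14.2 12.8 14.8]
skirt [545.8  79.6  44. ]
{'t': 2.67, 'p': [525.3, 77.9, 273.9], 'yaw': np.float64(19.6), 'slide': [0.62, 0.17, 5.06], 'q6': np.float64(2.81), 'twist': [0.0, 0.0, 0.0]}
```

>>> {"name": "move_arm", "arguments": {"twist": [[0, 0, 1], [0, 0, 0.06], [0, 0, 0], [0, 0, 0], [0, 0, 0]], "slide": [[0, 0, 0], [0.65, 0.11, 0], [0, 0, 0.9], [0, 0, 0.9], [0, 0, 0.9]], "jaw": [0.25, 0.25, 0.25, 0.25, 0.25]}}

```text
t: 3.08
eef_pos: [545.6, 79.7, 192.2]
orientation: [0.0, 0.992, 0.124, 0.001]
ft_force: [0.7, -1.1, -0.2]
width: 0.749
grip_force: 0.0
```

>>> {"name": "move_arm", "arguments": {"twist": [[0, 0, 0], [0, 0, 0], [0, 0, 0]], "slide": [[0, 0, 0], [0, 0, 0], [0, 0, 0]], "jaw": [0.25, 0.25, 0.25]}}

```text
t: 3.33
eef_pos: [545.8, 80.3, 194.3]
orientation: [0.0, 0.992, 0.125, 0.001]
ft_force: [0.1, -0.4, -0.2]
width: 0.749
grip_force: 0.0
```

```bash
python3 - <<'E'
from h import *
plan((545,79.5,122),14.3)
ci=ctrl.camera_info("wrist"); im=ctrl.get_image("wrist"); u,v=proj(ci,(545,79.5,85)); print(u,v)
cv2.imwrite("pics/w3.png",im)
E
```

```text
{'t': 3.33, 'p': [545.8, 80.3, 194.3], 'yaw': np.float64(14.3), 'slide': [-0.04, 0.02, 2.41], 'q6': np.float64(2.9), 'twist': [0.0, -0.01, 0.01]}
277.6828240899595 247.34533807852205
```

View pics/w3.png

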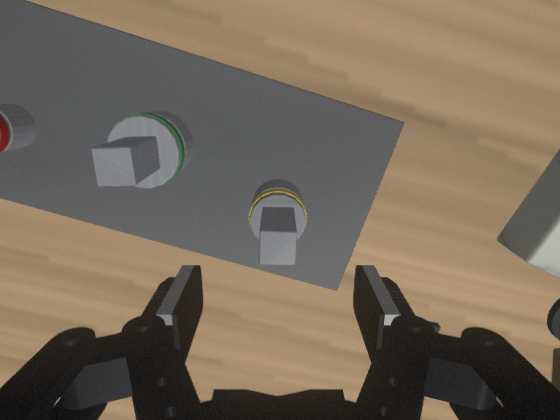

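The medium adapter's top is at (278,248), where it was predicted, square to the image and centred between the fingers. I'm going down to grip it.

>>> {"name": "move_arm", "arguments": {"twist": [[0, 0, 0], [0, 0, 0], [0, 0, 0], [0, 0, 0], [0, 0, 0]], "slide": [[-0.04, 0.02, 0.8], [0, 0, 0.8], [0, 0, 0.6], [0, 0, 0.2], [0, 0, 0]], "jaw": [0.25, 0.25, 0.25, 0.25, 0.25]}}

```text
t: 3.8
eef_pos: [544.1, 80.0, 120.9]
orientation: [-0.0, 0.992, 0.125, -0.0]
ft_force: [-0.2, -0.3, -0.3]
width: 0.75
grip_force: 0.0
```

>>> {"name": "move_arm", "arguments": {"twist": [[0, 0, 0], [0, 0, 0], [0, 0, 0], [0, 0, 0], [0, 0, 0]], "slide": [[0, 0, 0], [0, 0, 0], [0, 0, 0], [0, 0, 0], [0, 0, 0]], "jaw": [1, 1, 1, 1, 1], "force": 60}}

```text
t: 4.22
eef_pos: [544.9, 80.1, 122.2]
orientation: [0.0, 0.992, 0.125, 0.001]
ft_force: [-1.4, 0.2, 7.8]
width: 0.225
grip_force: 58.1
```

>>> {"name": "move_arm", "arguments": {"twist": [[0, 0, 0], [0, 0, 0], [0, 0, 0], [0, 0, 0], [0, 0, 0]], "slide": [[0, 0, 0], [0, 0, 0], [0, 0, 0], [0, 0, 0], [0, 0, 0]], "jaw": [1, 1, 1, 1, 1]}}

```text
t: 4.63
eef_pos: [544.9, 80.1, 122.3]
orientation: [0.0, 0.992, 0.125, 0.001]
ft_force: [-0.8, 0.5, 6.5]
width: 0.227
grip_force: 58.1
```

>>> {"name": "move_arm", "arguments": {"twist": [[0, 0, 0], [0, 0, 0], [0, 0, 0], [0, 0, 0], [0, 0, 0]], "slide": [[0, 0, -0.4], [0, 0, -0.8], [0, 0, -0.9], [0, 0, -0.9], [0, 0, -0.67]], "jaw": [1, 1, 1, 1, 1]}}

```text
t: 5.05
eef_pos: [544.4, 80.1, 233.5]
orientation: [0.0, 0.992, 0.125, 0.001]
ft_force: [1.5, -0.0, -3.7]
width: 0.226
grip_force: 58.6
```

>>> {"name": "move_arm", "arguments": {"twist": [[0, 0, 0], [0, 0, 0], [0, 0, 0], [0, 0, 0], [0, 0, 0]], "slide": [[-0.3, 0.5, 0], [-0.49, 0.88, 0], [-0.49, 0.88, 0], [-0.49, 0.88, 0], [-0.49, 0.88, 0]], "jaw": [1, 1, 1, 1, 1]}}

```text
t: 5.47
eef_pos: [507.8, -54.7, 231.4]
orientation: [0.0, 0.992, 0.126, 0.0]
ft_force: [0.2, -0.2, -3.5]
width: 0.226
grip_force: 58.8
```

>>> {"name": "move_arm", "arguments": {"twist": [[0, 0, 0], [0, 0, 0], [0, 0, 0], [0, 0, 0], [0, 0, 0]], "slide": [[-0.49, 0.88, 0], [-0.49, 0.88, 0], [-0.49, 0.88, 0], [-0.49, 0.88, 0], [-0.49, 0.88, 0]], "jaw": [1, 1, 1, 1, 1]}}

```text
t: 5.88
eef_pos: [469.4, -201.1, 231.4]
orientation: [0.0, 0.992, 0.125, 0.0]
ft_force: [0.8, 0.4, -2.4]
width: 0.226
grip_force: 58.8
```

>>> {"name": "move_arm", "arguments": {"twist": [[0, 0, -1], [0, 0, -1], [0, 0, 0], [0, 0, 0], [0, 0, 0]], "slide": [[-0.19, 0.38, 0], [0, 0, 0], [0, 0, 0], [0, 0, 0], [0, 0, 0]], "jaw": [1, 1, 1, 1, 1]}}

```text
t: 6.3
eef_pos: [467.4, -211.7, 231.1]
orientation: [-0.0, 0.978, 0.21, -0.0]
ft_force: [0.7, -0.0, -3.2]
width: 0.227
grip_force: 58.9
```

```bash
python3 - <<'E'
from h import *
plan((509.5,-193.2,200),24.5)
ci=ctrl.camera_info("wrist"); np.save("ci4.npy",ci,allow_pickle=True); im=ctrl.get_image("wrist")
cv2.imwrite("pics/w4.png",im); print(proj(ci,(509.5,-193.2,71)))
cv2.imwrite("pics/w4c.png",cv2.resize(im[80:280,160:420],None,fx=3,fy=3,interpolation=cv2.INTER_CUBIC))
E
```

```text
{'t': 6.3, 'p': [467.4, -211.7, 231.1], 'yaw': np.float64(24.3), 'slide': [1.53, 0.01, 1.04], 'q6': np.float64(2.15), 'twist': [-0.0, 0.0, -0.05]}
[276.95905013 144.38027961]
```

View pics/w4c.png

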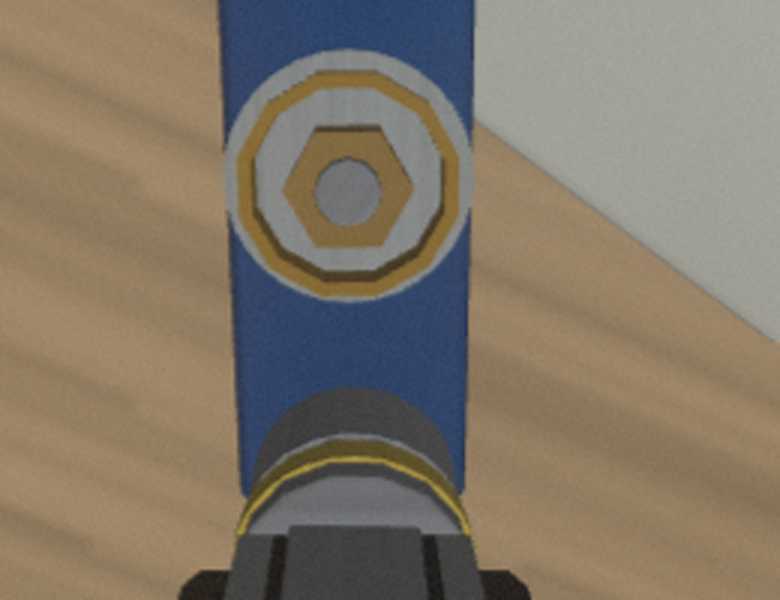

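The crop (origin 160,80, 3x) shows the nut centred at about (348,190), with its flats square to the tool. The held socket's skirt spans columns 237 to 471.

```bash
python3 - <<'E'
from h import *
ci=np.load("ci4.npy",allow_pickle=True).item()
f=lambda u,v:(160+u/3,80+v/3)
P=np.array([onz(ci,f(*c),71) for c in((283,190),(312,132),(380,131),(413,190),(381,247),(316,247))]); c=P.mean(0)
print(c.round(1),onz(ci,f(348,192),75).round(1))
p,R,s=pose()
print("nut in tool",(R.T@(c-p)).round(1), (R.T@(onz(ci,f(348,192),75)-p)).round(1))
ctr,d=ray(ci,f(354,530)); print("socket y",(R.T@(ctr+d*175/(R[:,2]@d)-p)).round(1))
plan((c[0],c[1],200),24.5)
E
```

```text
[ 509.8 -192.3   71. ] [ 510.  -192.3   75. ]
nut in tool [ 46.5  -0.2 160.1] [ 4.670e+01 -1.000e-01  1.561e+02]
socket y [ -5.    0.9 105.4]
{'t': 6.35, 'p': [467.5, -211.7, 231.1], 'yaw': np.float64(24.3), 'slide': [1.55, -0.01, 1.04], 'q6': np.float64(2.15), 'twist': [-0.0, -0.0, -0.04]}
```

>>> {"name": "move_arm", "arguments": {"twist": [[0, 0, -0.04], [0, 0, 0], [0, 0, 0], [0, 0, 0], [0, 0, 0]], "slide": [[0.8, -0.02, 0], [0.75, 0, 0.2], [0, 0, 0.5], [0, 0, 0.4], [0, 0, 0]], "jaw": [1, 1, 1, 1, 1]}}

```text
t: 6.77
eef_pos: [508.7, -190.9, 195.9]
orientation: [-0.001, 0.977, 0.213, -0.001]
ft_force: [-1.3, -0.3, -2.7]
width: 0.226
grip_force: 58.9
```

>>> {"name": "move_arm", "arguments": {"twist": [[0, 0, 0], [0, 0, 0], [0, 0, 0], [0, 0, 0], [0, 0, 0]], "slide": [[0, 0, 0.1], [0, 0, 0.1], [0, 0, 0.1], [0, 0, 0.1], [0, 0, 0]], "jaw": [1, 1, 1, 1, 1]}}

```text
t: 7.18
eef_pos: [509.7, -192.2, 186.1]
orientation: [-0.0, 0.977, 0.213, 0.001]
ft_force: [1.5, 2.2, -2.8]
width: 0.226
grip_force: 59.7
```

The mouth is already below the nut's top with no resistance, so I'm going on down.

>>> {"name": "move_arm", "arguments": {"twist": [[0, 0, 0], [0, 0, 0], [0, 0, 0], [0, 0, 0], [0, 0, 0]], "slide": [[0, 0, 0.1], [0, 0, 0.1], [0, 0, 0.08], [0, 0, 0.08], [0, 0, 0]], "jaw": [1, 1, 1, 1, 1]}}

```text
t: 7.6
eef_pos: [509.6, -192.1, 174.7]
orientation: [-0.0, 0.977, 0.213, 0.0]
ft_force: [2.8, 3.4, -6.2]
width: 0.226
grip_force: 59.2
```

>>> {"name": "move_arm", "arguments": {"twist": [[0, 0, 0], [0, 0, 0], [0, 0, 0]], "slide": [[0, 0, 0.04], [0, 0, 0], [0, 0, 0]], "jaw": [1, 1, 1]}}

```text
t: 7.85
eef_pos: [509.6, -192.1, 173.8]
orientation: [-0.0, 0.977, 0.213, 0.0]
ft_force: [2.1, 4.8, -2.2]
width: 0.226
grip_force: 59.7
```

>>> {"name": "move_arm", "arguments": {"twist": [[0, 0, 0], [0, 0, 0], [0, 0, 0], [0, 0, 0]], "slide": [[0, 0, 0.04], [0, 0, 0.03], [0, 0, 0], [0, 0, 0]], "jaw": [1, 1, 1, 1]}}

```text
t: 8.18
eef_pos: [509.7, -192.1, 173.2]
orientation: [0.0, 0.977, 0.213, 0.001]
ft_force: [-3.2, 7.6, 14.7]
width: 0.225
grip_force: 62.0
```

```bash
python3 - <<'E'
from h import *
plan((509.6,-192.1,173.3),24.5)
s=ctrl.observe(); print(s['ft_force'],s['grip_force'])
a=ctrl.get_image("side")[120:240,200:400]; b=ctrl.get_image("scene")[110:270,120:400]
a=cv2.resize(a,(500,300),interpolation=cv2.INTER_CUBIC); b=cv2.resize(b,(500,286),interpolation=cv2.INTER_CUBIC)
cv2.imwrite("pics/f1.png",np.vstack([a,b]))
E
```

```text
{'t': 8.18, 'p': [509.7, -192.1, 173.2], 'yaw': np.float64(24.6), 'slide': [-0.0, -0.0, -0.0], 'q6': np.float64(2.22), 'twist': [0.0, -0.01, 0.02]}
[-3.15229883  7.55686134 14.74188455] 62.00628697872162
```

View pics/f1.png

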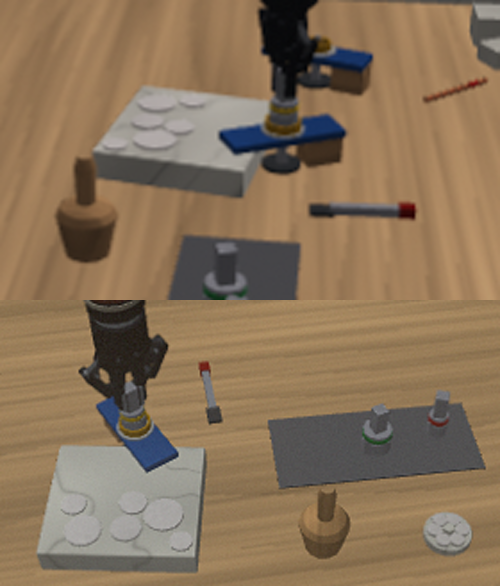

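The medium socket sits upright in the cup on the slab's clamp, at (283,115) in the upper view and (133,418) in the lower one. Force rose at exactly washer height, so it is fully home. The other two sockets stand on the mat, and the mallet, chisel and rosette are where they were.

```bash
python3 -c "
from bench import ctrl
print(ctrl.finish_job())"
```

```text
the job is handed in; nothing more can be done
None
```

I handed the job in with the medium (yellow-band) socket still gripped, upright and fully down on the washer over the slab clamp's 24 mm nut; I picked it from the camera's nut size and it fitted first time, so the other two sockets, mallet, chisel and rosette were never touched.

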